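# Draw the counting chamber out from under the riser shelf

## Task

The glass counting chamber has slid to the back of the low clear shelf. Take the rubber-footed spatula, press its foot lightly on the glass and draw the chamber out, over the step at the front, until it lies flat on the open bench in front of the shelf, a few centimetres clear of it; then lay the spatula back down on the bench on its grip and foot, clear of the shelf and off the glass. The chamber cracks if it is pressed hard and must not be touched with the gripper; do not lean on the shelf, and leave the bottles, the tube rack and the beaker where they are.

Things in the scene. Friction and masses are not known exactly. Their poses are not given: they have to be found in the camera images.
- probe: Rubber-footed spatula, 120 g. Origin: underside, below the middle of the grip; x from grip to foot, z up. Grip: upright wooden block, x -45 to 45 mm, 18 wide (y), 34 tall, flat sides. A flat steel strip, 20 wide, z 5 to 8, runs from it to x = 163; under its end the rubber foot: x 137 to 163, 20 wide, z 0 to 5. Friction on glass about 0.8. Held by the grip, the foot yields about 0.3 mm per N
- probe_foot (a point): centre of the underside of the spatula's rubber foot, at x = 150 mm, z = 0 of the spatula; axes as the spatula's
- chamber: Glass counting chamber, a thick slide 76 mm long (y), 35 wide (x), 5 thick with a mirrored strip across its middle, 45 g, loose. Origin: centre of underside, z up. Lies on the shelf's floor sheet, long side along the back plate, too near it for the foot to fit behind. It cracks under more than 6 N from the spatula; with less than about 1 N it slips (friction on sheet and bench about 0.4)
- shelf: Low clear acrylic shelf, fixed. Origin: on the bench below its centre; x from open front to back, y along its width, z up. 130 mm deep (x -65 to 65), 280 wide. Deck 8 thick, underside 40, top 48 above the bench. Floor sheet 3 thick, ends in a square step at the front. 8 mm plates close both ends (inner faces y = -132, 132) and back (inner face x = 57); the whole front (x = -65) is open
- stain_tall: amber stain bottle, 48 mm in diameter, 115 mm tall, standing on the shelf's deck near one end; origin: centre of its underside
- stain_short: clear stain jar, 52 mm in diameter, 75 mm tall, standing on the shelf's deck near one end; origin: centre of its underside
- rack: white tube rack 70 by 170 mm, 95 mm tall with its capped tubes, standing beyond the work; origin: centre of its underside, long side along its y
- beaker: empty glass beaker 66 mm in diameter, 85 mm tall; origin: centre of its underside
Mind the look-alikes: they are no part of the job. Of the things that look like the probe, take the one that is farthest to the robot's left at the start.

How it is judged:
On the way, in this order (a step that is already met when the one before it is completed fails the run):
1. the spatula presses on the chamber under the shelf (contact force between probe and chamber above 0.4 N and x of chamber in the frame of shelf above -0.02 m), for 0.1 s.
2. the chamber has been drawn out and lies in front of the shelf, clear of it (x of chamber in the frame of shelf below -0.105 m and angle between chamber's own z axis and vertical below 0.1 rad), for 0.1 s.
At the end, for the whole second after the job is handed in: Chamber flat and still on the bench in front of the shelf, its centre 40 to 215 mm out from the front edge and within 180 mm of the shelf's middle sideways. Spatula flat and still on the bench on grip and foot, not touching the chamber, its foot at least 15 mm in front of or beside the shelf (x of chamber in the frame of shelf between -0.28 and -0.105 m and y of chamber in the frame of shelf between -0.18 and 0.18 m and height (world z) of chamber below 0.002 m and angle between chamber's own z axis and vertical below 0.06 rad and linear speed of each of chamber, probe below 0.01 m/s and contact force between probe and chamber below 0.02 N and (x of probe_foot in the frame of shelf below -0.08 m or y of probe_foot in the frame of shelf above 0.155 m or y of probe_foot in the frame of shelf below -0.155 m) and height (world z) of probe below 0.004 m and angle between probe's own z axis and vertical below 0.08 rad).
It fails at once if the spatula pressed the glass chamber with more than 6 N (it cracks) (contact force between probe and chamber above 6 N).
It fails at once if the gripper or arm touched the chamber (contact force between any of the fingers, the arm and chamber above 0.3 N).
It fails at once if the spatula or the arm leaned on the shelf with more than 10 N (contact force between any of probe, the arm, the fingers and shelf above 10 N).
It fails at once if a bottle, the rack or the beaker was shifted by more than 15 mm (distance of any of stain_tall, stain_short, rack, beaker from where it was at the start of the episode above 0.015 m).
It also fails if it takes over 72 s, if anything falls off the work surface, if the arm or the gripper's body presses on something with over 40 N, if the wrist force passes 120 N, or if a joint passes its speed limit or range.

## Robot

A 6-joint arm with a two-finger parallel gripper is mounted at the origin on the work surface. World frame = base frame: x ahead of the robot, y to its left, z up, the work surface at z = 0. Lengths are in m, angles in rad, forces in N, time in s.
With the tool pointing down it reaches from about 0.25 to 0.775 m from the base axis. Payload 4 kg.
Tool frame: the origin (TCP) lies midway between the tips of the shut fingers; the grasp point (between the pads) lies 19 mm behind it (arm.grip_depth is the distance from the TCP to the grasp point, in m); z points along the fingers, x is the direction in which the jaws open and shut, and the axes are right-handed (so a half turn about z gives the same grasp; the last joint's range is limited). The gripper opens to 85 mm and grips with 20 to 120 N. Pads are 22 mm wide; open, the fingers measure 114 mm over their backs; the gripper's body (76 mm by 85 mm) begins 54 mm behind the grasp point. The pads swing forward as they close: fully open they stand 13 mm farther back than shut.
Start: joints at [1.049, 0.087, 1.371, -0, 1.684, -0.103], TCP at [0.224, 0.502, 0.231] pointing down, gripper open.
Joint ranges: [-3.1, 3.1], [-0.76, 2.03], [0.27, 2.55], [-1.08, 4.22], [0.17, 2.65], [-2.57, 2.57]. Speed limits (rad/s): [2.79, 2.79, 3.14, 3.14, 3.14, 3.14].

## Interface

Orientations are given as a unit quaternion [w, x, y, z].
In Python, from rig import observe, capture, arm, nets gives the robot as it stands.
- The arm moves only by the tool arm_command, never from a script. Its argument "deltas" is a list that holds one entry, the list of rows, each a list of 7 numbers: the finger opening in mm, from 0 to 85.4, then the shift along the tool's x, y, z in mm, then the turn, a rotation vector about the tool's x, y, z in rad. In form: [[[hand, tx, ty, tz, rx, ry, rz], ...]]. A call has exactly 5 rows; each row shifts and turns the commanded pose from where the row before left it, along the tool's axes as they then stand; what a row does not reach is not made up. A row lasts 1/10 s, in which the tool goes at most 50 mm and 8.59 degrees, less where a joint would pass 70% of its speed; a pose out of reach is approached as far as the arm can. A call with a gripper value outside its range is refused whole. The fingers move at their own pace and stop on an object; "newtons" is the grip in N (left out, the last holds). Time passes only in rows, so rows that do not move let the fingers close, or fill a call up. It gives the time, the measured TCP pose, the force and the opening at its end, in the units of the state.
- observe(): the state, without advancing time (a new reading comes with each control period).
- capture(name): name is "side" or "top" or "wrist"; returns a dict with "img" (400x640x3 uint8, red, green, blue), "vertical_fov" (degrees; the focal length in pixels is half the picture's height over the tangent of half this angle, whatever the lens; pixels are square), "cx", "cy" (the principal point, pixels), "eye" and "attitude" of the camera in the world; the wrist camera has in their place "mount" (4x4, takes a point from camera to tool coordinates, whose origin is the TCP and whose axes are the tool frame's). Camera axes: x right, y up, looking along -z (the intrinsics and any distortion apply to the point x, -y, -z); pixel columns grow to the right and rows downward; lengths in m; the calibration is good to about 2 mm. A picture is of the moment at which its call begins: read the wrist's pose just before it. There is no depth.
- arm.job_done(): hands the job in, once; it reports no verdict.
Trained networks look in a picture, given as the dict that the camera call returned (one of the last four; its "shot" number tells which), for a name from the list of things; names that differ only in an ending like _2 or _b are one class to them, and where a whole thing is asked for, a point or a joint stands for the part that bears it (a point fixed in the world has none). Each returns a list of dicts, best first, with "conf" (0 to 1); they miss things now and then, are a little off and sometimes report something else, mostly with a low value. They report only what shows in the picture. A call takes as long as a camera call. They do not tell look-alikes from the thing itself.
- nets.find_in(picture, query): "position" ([x, y, z] in m, in world coordinates, good to about 4 mm: the middle of the surface that is visible of it).
- nets.landmark_of(picture, query): "position" ([x, y, z] in m, in world coordinates, good to about 4 mm: a listed point, or the origin of a listed thing).
The state is a dict: "time_s": time; "qpos": joint angles; "qvel": joint speeds; "joint_efforts": joint torques, N m; "tool_pos": TCP position; "eef_rot": TCP orientation; "ft_force": force on the tool from outside, world axes, zero at the start; "moment": the same for the moment, N m; "opening": opening from 0.0 (shut) to 1.0 (fully open).
Only numpy, scipy, OpenCV 4.12 (cv2) and the standard library are available. Lean on these libraries where they do the work, as an engineer would, in place of code of your own. Each camera call takes 0.05 s, during which the arm holds its last target. There are 200 camera calls.

## Working session

There is one attempt and no reset: what is moved stays moved. The work goes in short steps, Python scripts to look and compute and a tool call to move; the robot and the scene stay as the last step left them, time stands still between calls to the robot, and variables do not carry over. Pictures are saved under pics/ and viewed, about 8 in all and at most 12, crops included, and the job is handed in when it is done.

Besides the shell and the picture viewer there is one more tool, called after "Call:" as name([rows], argument=value, ...), one row to a line, values as JSON. arm_command: Moves the arm, as the interface text tells. Its arguments: {"type":"object","properties":{"deltas":{"type":"array"},"newtons":{"type":"number"}},"required":["deltas"]}

```bash
mkdir -p pics; ls
python3 - <<'E'
from rig import observe, capture, arm, nets
import cv2,numpy as np
s=observe(); print(s['time_s'],s['tool_pos'],s['eef_rot'],s['opening'],arm.grip_depth)
for n in ['top','side']:
    c=capture(n); cv2.imwrite(f'pics/{n}0.png',c['img'][:,:,::-1])
    print(n,c['vertical_fov'],c['cx'],c['cy'],c['eye'],c['attitude'],[k for k in c])
    for q in ['probe','probe_foot','chamber','shelf','stain_tall','stain_short','rack','beaker']:
        print(q,[(np.round(d['position'],3).tolist(),round(d['conf'],2)) for d in nets.landmark_of(c,q)])
    print('find',[(q,[(np.round(d['position'],3).tolist(),round(d['conf'],2)) for d in nets.find_in(c,q)]) for q in ['probe','chamber']])
E
```

```text
pics
0.0 [0.22340223 0.5020062  0.23008977] [ 5.31733099e-04  8.38652338e-01  5.44665878e-01 -1.02707878e-03] 0.9980283844294159 0.0187
top 51.21391885330597 326.73574197653994 199.8458200396795 [ 0.43135327 -0.10571134  1.51973087] [ 0.71493683  0.02925848 -0.03272035 -0.69780989] ['img', 'vertical_fov', 'cx', 'cy', 'eye', 'attitude', 'shot']
probe [([0.53, -0.347, 0.002], 0.9), ([0.427, -0.599, -0.001], 0.67), ([0.573, -0.564, 0.002], 0.6), ([0.327, 0.356, -0.001], 0.34)]
probe_foot [([0.723, -0.545, 0.001], 0.93), ([0.649, -0.259, 0.003], 0.74), ([0.29, -0.547, 0.001], 0.55)]
chamber []
shelf [([0.561, 0.17, 0.002], 0.97)]
stain_tall [([0.664, 0.173, 0.049], 0.64)]
stain_short [([0.464, 0.226, 0.05], 0.61)]
rack [([0.771, -0.241, 0.003], 0.73)]
beaker [([0.323, 0.356, 0.002], 0.73)]
find [('probe', [([0.617, -0.554, 0.008], 0.79), ([0.382, -0.578, 0.009], 0.56)]), ('chamber', [([0.561, 0.158, 0.048], 0.46)])]
side 42.4168607312783 322.8984787781457 198.6839520528947 [ 0.42525081 -1.14626336  1.07067637] [ 0.91641491  0.39358946 -0.01856432 -0.07018841] ['img', 'vertical_fov', 'cx', 'cy', 'eye', 'attitude', 'shot']
probe [([0.525, -0.353, -0.002], 0.85), ([0.57, -0.565, 0.0], 0.71), ([0.426, -0.601, 0.003], 0.56)]
probe_foot [([0.65, -0.257, 0.001], 0.95), ([0.288, -0.542, 0.0], 0.85), ([0.717, -0.545, 0.002], 0.62)]
chamber []
shelf [([0.563, 0.174, -0.004], 0.62)]
stain_tall [([0.667, 0.178, 0.048], 0.63)]
stain_short [([0.471, 0.226, 0.045], 0.54)]
rack [([0.766, -0.239, -0.001], 0.78)]
beaker [([0.324, 0.357, -0.003], 0.59)]
find [('probe', [([0.653, -0.551, 0.007], 0.92)]), ('chamber', [])]
```

View pics/top0.png

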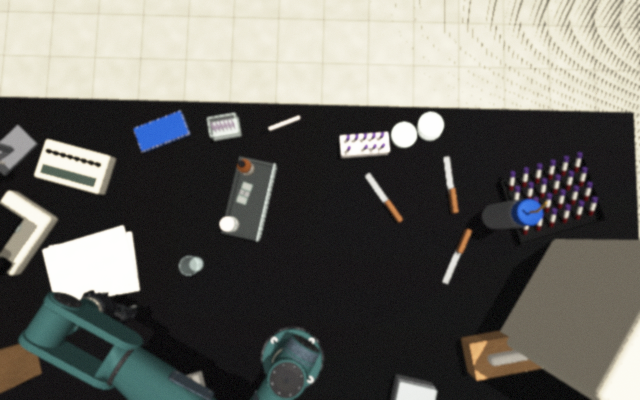

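View pics/side0.png

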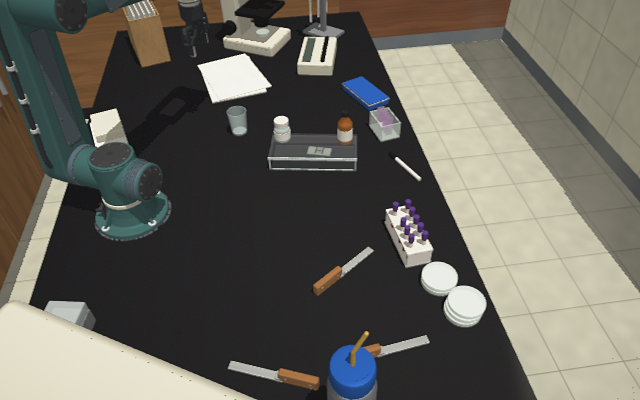

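```bash
cat > h.py <<'E'
import numpy as np,cv2
from scipy.spatial.transform import Rotation as R
def q2R(q): return R.from_quat([q[1],q[2],q[3],q[0]]).as_matrix()
def cam(c,s=None):
    f=200/np.tan(np.radians(c['vertical_fov']/2))
    if 'mount' in c:
        T=np.eye(4);T[:3,:3]=q2R(s['eef_rot']);T[:3,3]=s['tool_pos'];M=T@np.array(c['mount']);return f,c['cx'],c['cy'],M[:3,3],M[:3,:3]
    return f,c['cx'],c['cy'],np.array(c['eye']),q2R(c['attitude'])
def proj(k,P):
    f,cx,cy,e,A=k; p=(np.atleast_2d(P)-e)@A; return np.c_[cx+f*p[:,0]/-p[:,2],cy-f*p[:,1]/-p[:,2]]
def unproj(k,uv,z):
    f,cx,cy,e,A=k; uv=np.atleast_2d(uv); d=np.c_[(uv[:,0]-cx)/f,-(uv[:,1]-cy)/f,-np.ones(len(uv))]@A.T
    return e+d*((z-e[2])/d[:,2])[:,None]
def pose(x,y,yaw,P,z=0):
    c,s=np.cos(yaw),np.sin(yaw);P=np.atleast_2d(np.array(P,float));return np.c_[x+c*P[:,0]-s*P[:,1],y+s*P[:,0]+c*P[:,1],z+P[:,2]]
def rect(x0,x1,y0,y1,z): return [[x0,y0,z],[x1,y0,z],[x1,y1,z],[x0,y1,z]]
E
python3 - <<'E'
from h import *
a=cv2.imread('pics/top0.png');b=cv2.imread('pics/side0.png')
C=np.zeros((600,800,3),np.uint8)
def put(im,x0,x1,y0,y1,s,X,Y):
    p=cv2.resize(im[y0:y1,x0:x1],None,fx=s,fy=s,interpolation=cv2.INTER_CUBIC);p=cv2.convertScaleAbs(p,alpha=1.6,beta=20);C[Y:Y+p.shape[0],X:X+p.shape[1]]=p
put(a,212,284,148,248,6,0,0)      # 432x600
put(b,260,364,105,177,3.5,434,0)  # 364x252
put(a,355,475,150,290,2.4,440,256)
cv2.imwrite('pics/c1.png',C)
E
```

```text
(no output)
```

View pics/c1.png

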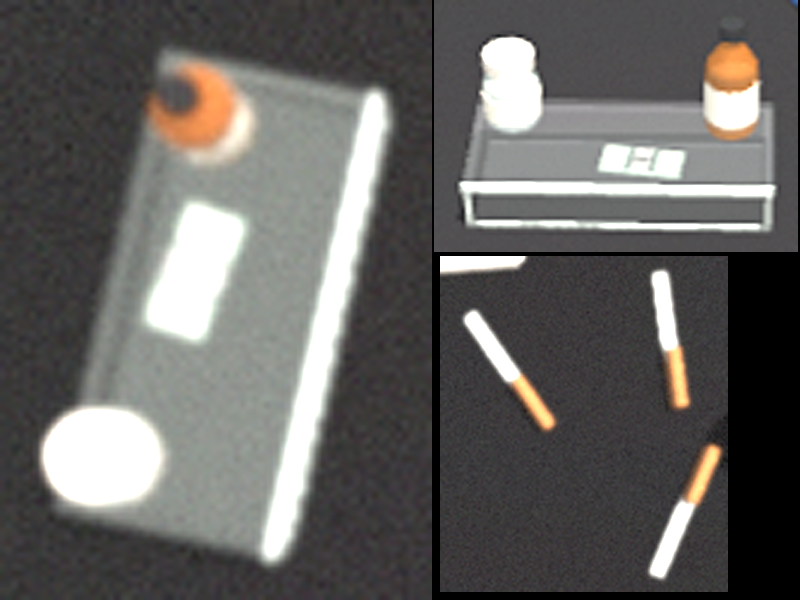

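Picture: three spatulas, at top-image px (385,197), (452,185), (458,255). The leftmost in the top image (y≈-0.35, versus -0.56 and -0.60) is farthest to the robot's left, so I'll take that one. The shelf opens toward -y, with its bright front edge from px (274.7,163.8) to (257.8,240.5). The chamber is at px (245,193).

Run:
```python
from h import *
from rig import capture,observe,nets
from scipy.optimize import least_squares
t=capture('top');s=capture('side');kt,ks=cam(t),cam(s)
T=lambda L:[(212+x/6,148+y/6) for x,y in L]; S=lambda L:[(260+(x-434)/3.5,105+y/3.5) for x,y in L]
# shelf: front top corners (y=+-140,x=-65,z=48): shelf y ~ -world x
fr=S([(461,184),(775,185)]); bo=S([(468,229),(770,230)])
P=[[-65,140,48],[-65,-140,48],[-65,136,0],[-65,-136,0]]
bk=T([(165,47),(60,512)]); PB=[[65,-140,48],[65,140,48]]
mT=T([(384,92),(283,562)]) ;PT=[[-65,-140,48],[-65,140,48]]
def res(p,ret=False):
    w=lambda Q:pose(p[0],p[1],p[2],np.array(Q)/1000)
    r=np.r_[proj(ks,w(P))-np.array(fr+bo),(proj(kt,w(PB+PT))-np.array(bk+mT))]
    return r.ravel()
o=least_squares(res,[.561,.172,1.8]);p=o.x;print('shelf',p,np.round(o.fun.reshape(-1,2),1).tolist())
g=T([(187,202),(246,218),(205,342),(146,325)])
w=unproj(kt,g,.008);print(np.round(w,4).tolist())
gs=S([(604,144),(686,151),(683,179),(598,169)])
w2=unproj(ks,gs,.008);print(np.round(w2,4).tolist())
for W in (w,w2):
    c=W[:,:2].mean(0)-p[:2];co,si=np.cos(p[2]),np.sin(p[2]);print('in shelf',co*c[0]+si*c[1],-si*c[0]+co*c[1], 'world',W.mean(0),[np.linalg.norm(W[i]-W[(i+1)%4]).round(3) for i in range(4)])
# spatula
for (k,im) in((kt,t),(ks,s)):
    print([(q,[np.round(d['position'],4).tolist() for d in nets.landmark_of(im,q)]) for q in('probe','probe_foot')])
q=unproj(kt,[(355+(550-440)/2.4,150+(426-256)/2.4),(355+(470-440)/2.4,150+(316-256)/2.4)],.01);print('spat ends',q)
```

```text
shelf [0.56117235 0.16560886 1.39551059] [[-0.1, 1.7], [-0.5, 1.8], [0.5, 0.5], [-0.7, 0.6], [-0.4, 0.1], [-0.2, -0.2], [-1.3, -0.2], [-1.1, -1.2]]
[[0.6234, 0.1947, 0.008], [0.6145, 0.1585, 0.008], [0.5384, 0.1803, 0.008], [0.5478, 0.2164, 0.008]]
[[0.5521, 0.2222, 0.008], [0.6278, 0.1982, 0.008], [0.6184, 0.1569, 0.008], [0.5418, 0.1852, 0.008]]
in shelf 0.0249810169014954 -0.015730038001400465 world [0.58101778 0.18746393 0.008     ] [np.float64(0.037), np.float64(0.079), np.float64(0.037), np.float64(0.079)]
in shelf 0.028790730709336416 -0.01908775167495408 world [0.58498842 0.19062972 0.008     ] [np.float64(0.079), np.float64(0.042), np.float64(0.082), np.float64(0.038)]
[('probe', [[0.5703, -0.5633, 0.0001], [0.5322, -0.3467, 0.0], [0.427, -0.6023, 0.0011]]), ('probe_foot', [[0.7239, -0.5448, 0.0], [0.2894, -0.5458, 0.0001], [0.6508, -0.2573, 0.0039]])]
[('probe', [[0.5733, -0.5619, 0.0021], [0.5253, -0.3525, 0.0011], [0.4282, -0.6001, -0.0005]]), ('probe_foot', [[0.6522, -0.257, 0.0006], [0.289, -0.5431, -0.0003], [0.7219, -0.5476, -0.0043]])]
spat ends [[ 0.49448092 -0.38147759  0.01      ]
 [ 0.65888304 -0.25820235  0.01      ]]
```

Call:
arm_command([
  [[85,-32.7,31.3,0,0,0,0],[85,-32.7,31.3,0,0,0,0],[85,-32.7,31.3,0,0,0,0],[85,-32.7,31.3,0,0,0,0],[85,-32.7,31.3,0,0,0,0]],
])

```text
time_s: 1.9
tool_pos: [0.3004, 0.2879, 0.2315]
eef_rot: [0.0, 0.838, 0.545, 0.0]
ft_force: [0.8, 0.3, 1.2]
opening: 0.997
```

Call:
arm_command([
  [[85,-32.7,31.3,0,0,0,0],[85,-32.7,31.3,0,0,0,0],[85,-32.7,31.3,0,0,0,0],[85,-32.7,31.3,0,0,0,0],[85,-32.7,31.3,0,0,0,0]],
])

```text
time_s: 2.4
tool_pos: [0.3769, 0.0747, 0.2317]
eef_rot: [0.0, 0.839, 0.545, 0.001]
ft_force: [0.9, -0.2, -1.4]
opening: 0.994
```

Call:
arm_command([
  [[85,-32.7,31.3,0,0,0,0],[85,-32.7,31.3,0,0,0,0],[85,-32.7,31.3,0,0,0,0],[85,-32.7,31.3,0,0,0,0],[85,-32.7,31.3,0,0,0,0]],
])

```text
time_s: 2.9
tool_pos: [0.4534, -0.1385, 0.2315]
eef_rot: [0.0, 0.839, 0.544, 0.0]
ft_force: [0.5, 1.4, 0.6]
opening: 0.996
```

Call:
arm_command([
  [[85,-32.7,31.3,0,0,0,0],[85,-32.7,31.3,0,0,0,0],[85,-32.7,31.3,0,0,0,0],[85,-32.7,31.3,0,0,0,0],[85,-32.7,31.3,0,0,0,0]],
])

```text
time_s: 3.4
tool_pos: [0.53, -0.3514, 0.2312]
eef_rot: [-0.0, 0.839, 0.545, 0.0]
ft_force: [0.8, 0.3, 0.7]
opening: 0.995
```

Call:
arm_command([
  [[85,0,0,0,0,0,0.14],[85,0,0,0,0,0,0.14],[85,0,0,0,0,0,0.14],[85,0,0,0,0,0,0.14],[85,0,0,0,0,0,0.14]],
])

```text
time_s: 3.9
tool_pos: [0.5296, -0.3497, 0.2311]
eef_rot: [-0.0, 0.975, 0.221, -0.0]
ft_force: [0.1, 0.1, -0.0]
opening: 0.996
```

Call:
arm_command([
  [[85,0,0,0,0,0,0.14],[85,0,0,0,0,0,0.14],[85,0,0,0,0,0,0.14],[85,0,0,0,0,0,0.14],[85,0,0,0,0,0,0.14]],
])

```text
time_s: 4.4
tool_pos: [0.5296, -0.3496, 0.2312]
eef_rot: [-0.0, 0.992, -0.127, -0.0]
ft_force: [-0.1, -0.6, 0.2]
opening: 0.996
```

Call:
arm_command([
  [[85,0,0,0,0,0,0.14],[85,0,0,0,0,0,0.14],[85,0,0,0,0,0,0.14],[85,0,0,0,0,0,0.14],[85,0,0,0,0,0,0.12]],
])

```text
time_s: 4.9
tool_pos: [0.5297, -0.3496, 0.2312]
eef_rot: [-0.0, 0.893, -0.45, -0.0]
ft_force: [-0.3, -0.3, 0.5]
opening: 0.995
```

Run:
```python
from h import *
from rig import capture,observe,nets
s=observe();c=capture('wrist');k=cam(c,s);im=c['img']
cv2.imwrite('pics/w1.png',im[:,:,::-1]);print(c['vertical_fov'],k[3])
for q in('probe','probe_foot'): print(q,[(np.round(d['position'],4).tolist(),d['conf']) for d in nets.landmark_of(c,q)])
# wooden block by hue
h=cv2.cvtColor(im,cv2.COLOR_RGB2HSV)
for name,m,z in(('wood',cv2.inRange(h,(5,80,60),(25,255,255)),.034),('steel',cv2.inRange(h,(0,0,110),(180,60,255)),.008)):
    n,l,st,ce=cv2.connectedComponentsWithStats(m)
    for i in np.argsort(-st[1:,4])[:3]+1:
        if st[i,4]<150: continue
        pts=np.argwhere(l==i)[:,::-1].astype(np.float32);r=cv2.minAreaRect(pts);b=unproj(k,cv2.boxPoints(r),z)
        print(name,st[i],np.round(b[:,:2],4).tolist(),b.mean(0).round(4))
```

```text
61.53256678895836 [ 0.59686509 -0.30006361  0.37430538]
probe [([0.4308, -0.6002, 0.0024], 0.97), ([0.5739, -0.5642, -0.0012], 0.82), ([0.5286, -0.3488, 0.002], 0.76)]
probe_foot [([0.2896, -0.5414, -0.0002], 0.77), ([0.7208, -0.5418, -0.0026], 0.76), ([0.6547, -0.2608, -0.0031], 0.7)]
wood [ 453  213   72   71 1703] [[0.5267, -0.5366], [0.6192, -0.5285], [0.6186, -0.5679], [0.524, -0.5791]] [ 0.5721 -0.553   0.034 ]
wood [393 326  41  42 870] [[0.4021, -0.5475], [0.4495, -0.5689], [0.4268, -0.6103], [0.3774, -0.5891]] [ 0.4139 -0.5789  0.034 ]
wood [308 123  21  86 704] [[0.562, -0.3135], [0.5738, -0.3294], [0.5019, -0.3837], [0.4891, -0.3664]] [ 0.5317 -0.3483  0.034 ]
steel [  259     0   122   144 10224] [[0.5087, -0.248], [0.6691, -0.2315], [0.6883, -0.3139], [0.5245, -0.3431]] [ 0.5977 -0.2841  0.008 ]
steel [ 501  301  139   99 3788] [[0.4923, -0.674], [0.5581, -0.6497], [0.5858, -0.8937], [0.5151, -0.934]] [ 0.5378 -0.7878  0.008 ]
steel [ 570    0   70   45 2727] [[0.8025, -0.4484], [0.8419, -0.5016], [0.8179, -0.534], [0.7771, -0.4788]] [ 0.8098 -0.4907  0.008 ]
```

View pics/w1.png

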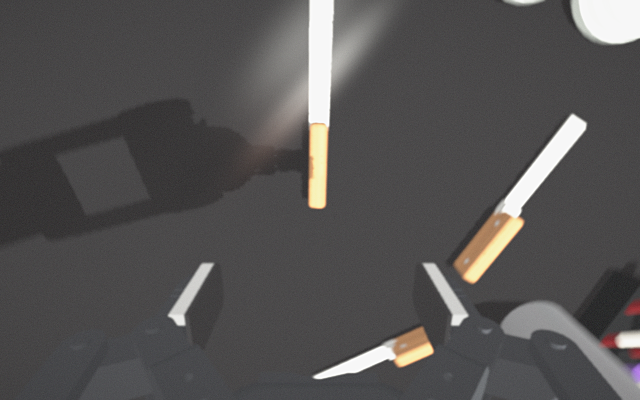

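Our grip is at px (317,165), with the strip pointing up. Its measured size and yaw (37°) match the spatula. Descending.

Call:
arm_command([
  [[85,0,-1.7,40,0,0,-0.01],[85,0,0,40,0,0,0],[85,0,0,40,0,0,0],[85,0,0,40,0,0,0],[85,0,0,30,0,0,0]],
])

```text
time_s: 5.55
tool_pos: [0.5298, -0.3476, 0.0381]
eef_rot: [-0.0, 0.897, -0.442, -0.002]
ft_force: [0.3, -0.4, 0.0]
opening: 0.996
```

Call:
arm_command([
  [[85,0,0,15,0,0,0],[85,0,0,10,0,0,0],[85,0,0,7,0,0,0],[85,0,0,4,0,0,0],[85,0,0,0,0,0,0]],
])

```text
time_s: 6.05
tool_pos: [0.5315, -0.3489, 0.0062]
eef_rot: [0.0, 0.897, -0.443, 0.001]
ft_force: [-0.0, -0.1, 0.2]
opening: 0.994
```

Call:
arm_command([
  [[10,0,0,0,0,0,0],[10,0,0,0,0,0,0],[10,0,0,0,0,0,0],[10,0,0,0,0,0,0],[10,0,0,0,0,0,0]],
], newtons=80)

```text
time_s: 6.55
tool_pos: [0.5314, -0.3489, 0.0061]
eef_rot: [0.0, 0.896, -0.443, 0.001]
ft_force: [0.9, -0.9, -1.1]
opening: 0.197
```

Call:
arm_command([
  [[10,0,0,0,0,0,0],[10,0,0,0,0,0,0],[10,0,0,0,0,0,0],[10,0,0,0,0,0,0],[10,0,0,0,0,0,0]],
])

```text
time_s: 7.05
tool_pos: [0.5313, -0.3488, 0.0058]
eef_rot: [0.0, 0.896, -0.443, 0.0]
ft_force: [0.9, -0.0, 3.3]
opening: 0.194
```

Call:
arm_command([
  [[10,0,0,-10,0,0,0],[10,0,0,-20,0,0,0],[10,0,0,-30,0,0,0],[10,0,0,-30,0,0,0],[10,0,0,-10,0,0,0]],
])

```text
time_s: 7.55
tool_pos: [0.5322, -0.3494, 0.1091]
eef_rot: [0.0, 0.897, -0.443, 0.003]
ft_force: [2.0, -0.7, -0.7]
opening: 0.198
```

Call:
arm_command([
  [[10,-20.8,-16.4,0,0,0,0],[10,-20.8,-16.4,0,0,0,0],[10,-20.8,-16.4,0,0,0,0],[10,-20.8,-16.4,0,0,0,0],[10,-20.8,-16.4,0,0,0,0]],
])

```text
time_s: 8.05
tool_pos: [0.5319, -0.2145, 0.1037]
eef_rot: [-0.0, 0.896, -0.443, -0.002]
ft_force: [0.0, 0.2, -1.1]
opening: 0.201
```

Call:
arm_command([
  [[10,-20.8,-16.4,0,0,0,0],[10,-20.8,-16.4,0,0,0,0],[10,-20.8,-16.4,0,0,0,0],[10,-20.8,-16.4,0,0,0,0],[10,-20.8,-16.4,0,0,0,0]],
])

```text
time_s: 8.55
tool_pos: [0.5338, -0.0823, 0.1038]
eef_rot: [0.0, 0.896, -0.443, -0.002]
ft_force: [-0.8, 0.7, -1.6]
opening: 0.194
```

Call:
arm_command([
  [[10,0,0,0,0,0,-0.1],[10,0,0,0,0,0,-0.1],[10,0,0,0,0,0,-0.1],[10,0,0,0,0,0,-0.1],[10,0,0,0,0,0,-0.1]],
])

```text
time_s: 9.05
tool_pos: [0.5339, -0.0833, 0.1037]
eef_rot: [-0.0, 0.979, -0.205, -0.002]
ft_force: [-0.1, -0.2, -0.9]
opening: 0.2
```

Call:
arm_command([
  [[10,0,0,0,0,0,-0.1],[10,0,0,0,0,0,-0.1],[10,0,0,0,0,0,-0.05],[10,0,0,0,0,0,0],[10,0,0,0,0,0,0]],
])

```text
time_s: 9.55
tool_pos: [0.5343, -0.0835, 0.1043]
eef_rot: [-0.0, 0.996, -0.084, -0.001]
ft_force: [-0.1, -0.4, -1.3]
opening: 0.195
```

Run:
```python
from h import *
from rig import capture,observe,nets
s=observe();print(s['tool_pos'],s['eef_rot'],s['ft_force'],s['moment'])
C=[]
for n in('top','side','wrist'):
    c=capture(n);C.append(c['img'][:,:,::-1])
    for q in('probe','probe_foot','chamber','shelf'): print(n,q,[(np.round(d['position'],4).tolist(),round(d['conf'],2)) for d in nets.landmark_of(c,q)][:4])
cv2.imwrite('pics/w2raw.png',C[2]);cv2.imwrite('pics/s2raw.png',C[1]);cv2.imwrite('pics/t2raw.png',C[0])
a=cv2.resize(C[1][80:240,220:420],None,fx=2,fy=2,interpolation=3)
b=cv2.resize(C[0][130:290,200:400],None,fx=2,fy=2,interpolation=3)
w=cv2.resize(C[2],(448,280));o=np.zeros((600,800,3),np.uint8)
o[:320,:400]=a;o[:320,400:]=b;o[320:,:448]=w;cv2.imwrite('pics/c2.png',o)
```

```text
[ 0.53426442 -0.08352237  0.10434183] [-2.01808424e-04  9.96427752e-01 -8.44442753e-02 -9.27187848e-04] [-0.10953178 -0.39305991 -1.31213534] [-0.0152701   0.04352384  0.00411243]
top probe [([0.4283, -0.5999, 0.0023], 0.74), ([0.5718, -0.5644, -0.0023], 0.63)]
top probe_foot [([0.2899, -0.5443, 0.002], 0.79), ([0.5591, 0.0647, 0.0994], 0.65)]
top chamber []
top shelf [([0.5645, 0.1698, -0.0015], 0.66)]
side probe [([0.4245, -0.5977, -0.0001], 0.79), ([0.5715, -0.5633, -0.0003], 0.78), ([0.5297, -0.0819, 0.095], 0.52)]
side probe_foot [([0.2938, -0.542, -0.0016], 0.91), ([0.7216, -0.5461, 0.0018], 0.63), ([0.4688, 0.2237, 0.045], 0.54)]
side chamber []
side shelf [([0.5629, 0.1732, 0.0013], 0.91)]
wrist probe [([0.5338, -0.084, 0.1015], 0.56)]
wrist probe_foot []
wrist chamber []
wrist shelf []
```

View pics/c2.png

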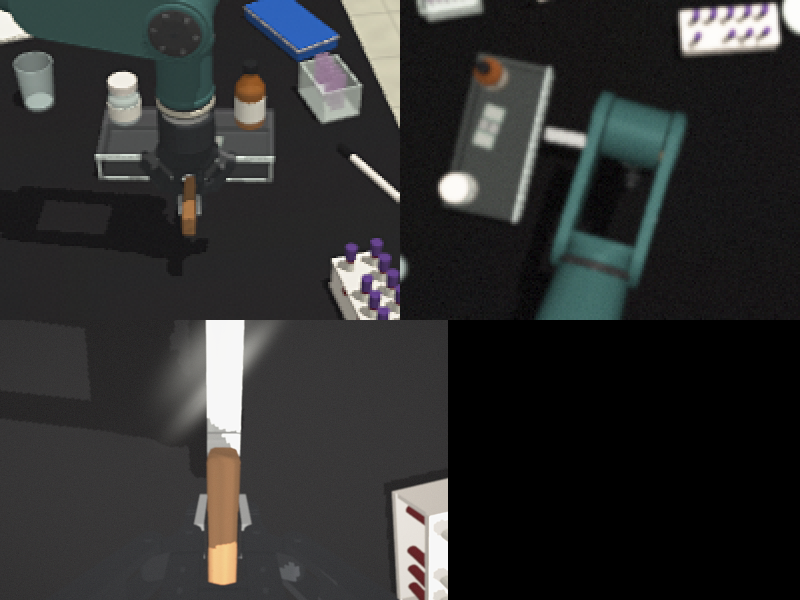

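The spatula is held straight: the foot sits within 1 mm of where I predicted it, in front of the open side and lined up with the chamber. Lowering to insertion height.

Call:
arm_command([
  [[10,0,0,20,0,0,0],[10,0,0,25,0,0,0],[10,0,0,20,0,0,0],[10,0,0,10,0,0,0],[10,0,0,5,0,0,0]],
])

```text
time_s: 10.8
tool_pos: [0.5343, -0.0835, 0.0242]
eef_rot: [-0.0, 0.996, -0.084, -0.001]
ft_force: [0.5, 0.4, -0.9]
opening: 0.2
```

Call:
arm_command([
  [[10,0,-10,0,0,0,0],[10,0,-15,0,0,0,0],[10,0,-15,0,0,0,0],[10,0,-10,0,0,0,0],[10,0,0,0,0,0,0]],
])

```text
time_s: 11.3
tool_pos: [0.5439, -0.0324, 0.0259]
eef_rot: [-0.0, 0.997, -0.082, 0.001]
ft_force: [0.4, -0.2, -0.3]
opening: 0.191
```

Run:
```python
from h import *
from rig import capture,observe,nets
s=observe();print(s['tool_pos'],s['eef_rot'],s['ft_force'],s['moment'])
c=capture('side');cv2.imwrite('pics/c3.png',cv2.resize(c['img'][95:245,250:400,::-1],None,fx=4,fy=4,interpolation=3))
```

```text
[ 0.543866   -0.03238826  0.02593717] [-2.05023402e-04  9.96593023e-01 -8.24739905e-02  5.87979597e-04] [ 0.42598544 -0.22126376 -0.33643263] [-0.07176142  0.01087143 -0.02852436]
```

View pics/c3.png

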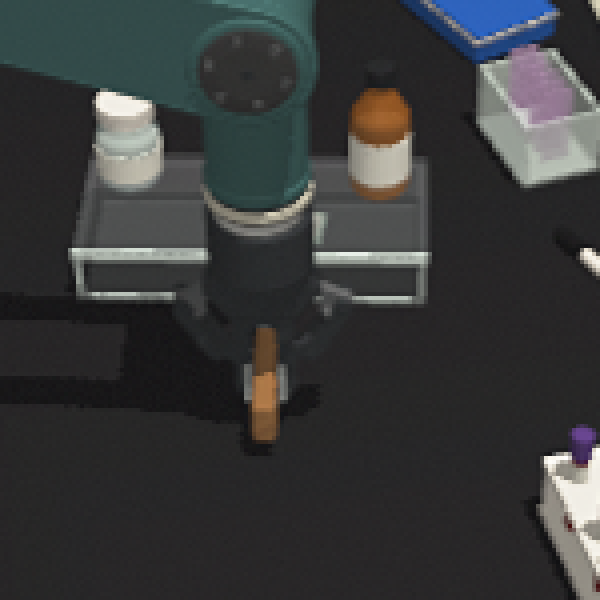

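The view shows the grip at (265,385) in the crop and the foot heading under the deck. Measured z reads 1.7 mm high, so I'll let it settle before going on.

Call:
arm_command([
  [[10,0,0,0,0,0,0],[10,0,0,0,0,0,0],[10,0,0,0,0,0,0],[10,0,0,0,0,0,0],[10,0,0,0,0,0,0]],
])

```text
time_s: 11.85
tool_pos: [0.5432, -0.0347, 0.0253]
eef_rot: [-0.0, 0.996, -0.084, -0.0]
ft_force: [-0.4, -0.2, -0.9]
opening: 0.193
```

Run:
```python
from rig import observe,capture,nets
for i in range(4):
    s=observe();print(s['tool_pos'],s['eef_rot'],s['ft_force'].round(2) if hasattr(s['ft_force'],'round') else s['ft_force'],s['moment']);c=capture('top')
for q in('probe_foot','probe'): print([(d['position'],d['conf']) for d in nets.landmark_of(c,q)])
```

```text
[ 0.54323402 -0.0347296   0.02528365] [-1.22290429e-05  9.96451413e-01 -8.41699552e-02 -1.38494152e-05] [-0.45 -0.17 -0.93] [-0.04722354  0.00089973 -0.03600589]
[ 0.54323548 -0.03462022  0.02527225] [-4.20682688e-05  9.96457646e-01 -8.40961082e-02 -4.84398536e-05] [ 1.33  0.23 -1.45] [-0.04011269  0.02326186  0.04668576]
[ 0.54326327 -0.03455926  0.02528295] [-4.44808728e-05  9.96461486e-01 -8.40506039e-02 -6.22043808e-06] [-0.57  0.34 -0.34] [-0.0063894   0.02797651  0.00437179]
[ 0.5432653  -0.03454255  0.02529364] [-3.03205671e-05  9.96462275e-01 -8.40412602e-02 -6.11843877e-06] [-0.32 -0.11 -1.85] [-0.01361316  0.03906033 -0.00504222]
[([0.2907, -0.5462, 0.0009], 0.75), ([0.7243, -0.5456, -0.002], 0.58), ([0.5695, 0.1128, 0.0236], 0.46)]
[([0.4264, -0.6016, 0.0018], 0.86), ([0.5709, -0.5655, -0.0001], 0.72)]
```

Call:
arm_command([
  [[10,0,-15,0,0,0,0],[10,0,-20,0,0,0,0],[10,0,-20,0,0,0,0],[10,0,-14,0,0,0,0],[10,0,-6,0,0,0,0]],
])

```text
time_s: 12.65
tool_pos: [0.556, 0.0415, 0.0253]
eef_rot: [-0.0, 0.997, -0.083, 0.0]
ft_force: [0.1, -0.1, -0.9]
opening: 0.192
```

Call:
arm_command([
  [[10,0,0,2,0,0,0],[10,0,0,0,0,0,0],[10,0,0,0,0,0,0],[10,0,0,0,0,0,0],[10,0,0,0,0,0,0]],
])

```text
time_s: 13.15
tool_pos: [0.5558, 0.039, 0.0234]
eef_rot: [-0.0, 0.996, -0.084, 0.0]
ft_force: [0.4, 0.1, -1.4]
opening: 0.193
```

```bash
cat > f.py <<'E'
from h import *
from rig import capture,observe,nets
import sys
def ft(n=8,cn='top'):
    F=[]
    for i in range(n):
        s=observe();F.append(np.r_[s['tool_pos'],s['ft_force'],s['moment']]);c=capture(cn)
    F=np.array(F);m=F.mean(0);q=s['eef_rot']
    print('t',s['time_s'],'pos',m[:3].round(4),'F',m[3:6].round(2),'M',m[6:].round(3),'sd',F[:,8-2].std().round(3),'q',np.round(q,3))
    return s,c
if __name__=='__main__': ft(int(sys.argv[1]) if len(sys.argv)>1 else 8)
E
python3 - <<'E'
from f import *
s,c=ft(8,'top');o=cv2.resize(c['img'][140:260,200:320,::-1],None,fx=4,fy=4,interpolation=3)
cv2.imwrite('pics/c4.png',o)
E
```

```text
t 13.5 pos [0.5558 0.0393 0.0234] F [-0.05 -0.07 -1.29] M [-0.049 -0.    -0.024] sd 0.031 q [-0.     0.996 -0.084  0.   ]
```

View pics/c4.png

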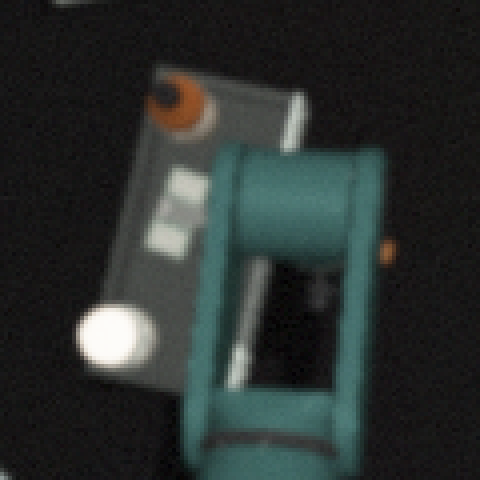

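The foot sits over the middle of the chamber, at about (180,212) in the crop. Baseline Mx is -0.05 N·m. Lowering in small steps and watching the moment.

Call:
arm_command([
  [[10,0,0,3,0,0,0],[10,0,0,2,0,0,0],[10,0,0,1.5,0,0,0],[10,0,0,0.5,0,0,0],[10,0,0,0,0,0,0]],
])

```text
time_s: 14.05
tool_pos: [0.5557, 0.0396, 0.0161]
eef_rot: [-0.0, 0.996, -0.084, -0.0]
ft_force: [-0.1, 0.2, -1.3]
opening: 0.198
```

```bash
python3 f.py 6
```

```text
t 14.3 pos [0.5559 0.0396 0.0163] F [-0.   -0.01 -1.15] M [-0.043 -0.016 -0.012] sd 0.011 q [-0.     0.996 -0.084  0.   ]
```

Call:
arm_command([
  [[10,0,0,0.5,0,0,0],[10,0,0,0.5,0,0,0],[10,0,0,0,0,0,0],[10,0,0,0,0,0,0],[10,0,0,0,0,0,0]],
])

```text
time_s: 14.85
tool_pos: [0.5558, 0.0395, 0.0153]
eef_rot: [-0.0, 0.996, -0.084, 0.0]
ft_force: [-0.1, 0.1, -0.8]
opening: 0.192
```

```bash
python3 f.py 6
```

```text
t 15.1 pos [0.5558 0.0395 0.0153] F [ 0.09  0.15 -1.18] M [-0.028 -0.011  0.01 ] sd 0.037 q [-0.     0.996 -0.084  0.   ]
```

Call:
arm_command([
  [[10,0,0,0.5,0,0,0],[10,0,0,0.5,0,0,0],[10,0,0,0,0,0,0],[10,0,0,0,0,0,0],[10,0,0,0,0,0,0]],
])

```text
time_s: 15.65
tool_pos: [0.5558, 0.0396, 0.0143]
eef_rot: [-0.0, 0.996, -0.084, 0.0]
ft_force: [-0.1, -0.3, -0.9]
opening: 0.199
```

```bash
python3 f.py 6
```

```text
t 15.9 pos [0.5558 0.0396 0.0143] F [-0.1  -0.03 -1.18] M [-0.049  0.011 -0.003] sd 0.039 q [-0.     0.996 -0.084  0.   ]
```

Call:
arm_command([
  [[10,0,0,0.5,0,0,0],[10,0,0,0.4,0,0,0],[10,0,0,0,0,0,0],[10,0,0,0,0,0,0],[10,0,0,0,0,0,0]],
])

```text
time_s: 16.45
tool_pos: [0.5559, 0.0395, 0.0136]
eef_rot: [-0.0, 0.996, -0.084, 0.0]
ft_force: [0.1, 0.3, -0.6]
opening: 0.201
```

```bash
python3 f.py 6
```

```text
t 16.7 pos [0.5559 0.0395 0.0135] F [-0.17 -0.34  0.12] M [ 0.005 -0.     0.017] sd 0.028 q [-0.     0.996 -0.084  0.   ]
```

Call:
arm_command([
  [[10,0,0,0.3,0,0,0],[10,0,0,0,0,0,0],[10,0,0,0,0,0,0],[10,0,0,0,0,0,0],[10,0,0,0,0,0,0]],
])

```text
time_s: 17.25
tool_pos: [0.5559, 0.0395, 0.0132]
eef_rot: [-0.0, 0.996, -0.084, 0.0]
ft_force: [-0.5, -1.4, 1.1]
opening: 0.194
```

```bash
python3 f.py 10
```

```text
t 17.7 pos [0.5559 0.0395 0.0132] F [-0.45 -0.94  0.96] M [ 0.093 -0.014 -0.002] sd 0.02 q [-0.     0.996 -0.084  0.   ]
```

Contact: about 2.1 N normal force on the glass. Starting the draw gently.

Call:
arm_command([
  [[10,0,1,0,0,0,0],[10,0,2,0,0,0,0],[10,0,3,0,0,0,0],[10,0,3,0,0,0,0],[10,0,3,0,0,0,0]],
])

```text
time_s: 18.25
tool_pos: [0.5538, 0.0276, 0.0131]
eef_rot: [-0.0, 0.996, -0.084, 0.0]
ft_force: [0.4, 1.6, 1.2]
opening: 0.198
```

```bash
python3 f.py 6
```

```text
t 18.5 pos [0.5537 0.0272 0.0132] F [-0.1  -0.49  1.33] M [ 0.225 -0.022  0.025] sd 0.133 q [ 0.     0.996 -0.084  0.   ]
```

Call:
arm_command([
  [[10,0,2,0,0,0,0],[10,0,3,0,0,0,0],[10,0,4,0,0,0,0],[10,0,4,0,0,0,0],[10,0,4,0,0,0,0]],
])

```text
time_s: 19.05
tool_pos: [0.5509, 0.0107, 0.0131]
eef_rot: [-0.0, 0.996, -0.084, 0.0]
ft_force: [-0.0, 2.1, 1.0]
opening: 0.195
```

Call:
arm_command([
  [[10,0,4,0,0,0,0],[10,0,4,0,0,0,0],[10,0,4,0,0,0,0],[10,0,3,0,0,0,0],[10,0,2,0,0,0,0]],
])

```text
time_s: 19.55
tool_pos: [0.5481, -0.0061, 0.0131]
eef_rot: [-0.0, 0.996, -0.084, 0.0]
ft_force: [-0.4, 1.3, 0.8]
opening: 0.197
```

Run:
```python
from f import *
s,c=ft(6,'top');o=cv2.resize(c['img'][140:260,200:320,::-1],None,fx=4,fy=4,interpolation=3)
cv2.imwrite('pics/c5.png',o)
```

```text
t 19.8 pos [ 0.5481 -0.0063  0.0132] F [-0.04 -0.62  1.16] M [ 0.224 -0.037  0.007] sd 0.133 q [ 0.     0.996 -0.084  0.   ]
```

View pics/c5.png

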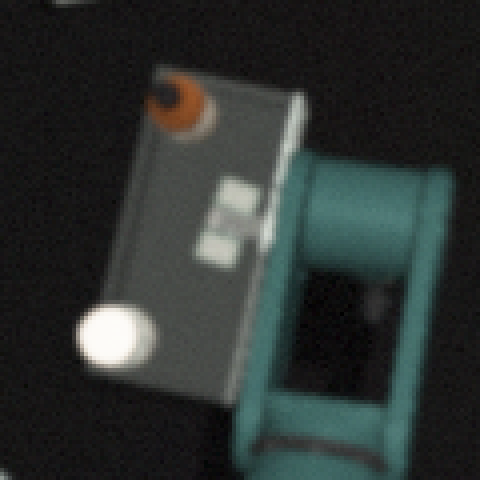

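The chamber follows the foot: its centre moved from (180,212) to (229,223), about 44 mm, against 46 mm of arm travel. Continuing toward the step.

Call:
arm_command([
  [[10,0,2,0,0,0,0],[10,0,3,0,0,0,0],[10,0,4,0,0,0,0],[10,0,4,0,0,0,0],[10,0,4,0,0,0,0]],
])

```text
time_s: 20.35
tool_pos: [0.5452, -0.0228, 0.0131]
eef_rot: [-0.0, 0.996, -0.084, 0.0]
ft_force: [0.8, 1.6, 1.4]
opening: 0.195
```

Call:
arm_command([
  [[10,0,4,0,0,0,0],[10,0,4,0,0,0,0],[10,0,4,0,0,0,0],[10,0,3,0,0,0,0],[10,0,2,0,0,0,0]],
])

```text
time_s: 20.85
tool_pos: [0.5424, -0.0397, 0.0131]
eef_rot: [-0.0, 0.996, -0.084, -0.0]
ft_force: [-0.4, 1.2, 1.5]
opening: 0.198
```

```bash
python3 f.py 6
```

```text
t 21.1 pos [ 0.5424 -0.0399  0.0131] F [-0.44 -0.37  1.71] M [ 0.257 -0.03   0.022] sd 0.124 q [ 0.     0.996 -0.084  0.   ]
```

Call:
arm_command([
  [[10,0,2,0,0,0,0],[10,0,2,0,0,0,0],[10,0,2,0,0,0,0],[10,0,2,0,0,0,0],[10,0,2,0,0,0,0]],
])

```text
time_s: 21.65
tool_pos: [0.5407, -0.0492, 0.0131]
eef_rot: [-0.0, 0.996, -0.084, -0.0]
ft_force: [-0.1, 0.4, 1.0]
opening: 0.196
```

```bash
python3 f.py 5
```

```text
t 21.85 pos [ 0.5407 -0.0495  0.0131] F [-0.27  0.02  1.09] M [ 0.314 -0.02   0.013] sd 0.061 q [ 0.     0.996 -0.084 -0.   ]
```

Call:
arm_command([
  [[10,0,2,0,0,0,0],[10,0,2,0,0,0,0],[10,0,2,0,0,0,0],[10,0,1,0,0,0,0],[10,0,0,0,0,0,0]],
])

```text
time_s: 22.4
tool_pos: [0.5395, -0.0564, 0.013]
eef_rot: [0.0, 0.996, -0.084, -0.0]
ft_force: [-0.0, -0.2, -0.5]
opening: 0.194
```

Run:
```python
from f import *
s,c=ft(5,'top');o=cv2.resize(c['img'][150:240,220:340,::-1],None,fx=5,fy=5,interpolation=3)
c=capture('side');o2=cv2.resize(c['img'][120:190,260:380,::-1],None,fx=5,fy=5,interpolation=3)
o=np.vstack([o,o2]);cv2.imwrite('pics/c6.png',cv2.resize(o,(450,600)))
```

```text
t 22.6 pos [ 0.5395 -0.0564  0.0131] F [-0.01 -0.66  0.44] M [ 0.158 -0.051  0.011] sd 0.044 q [ 0.     0.996 -0.084 -0.   ]
```

View pics/c6.png

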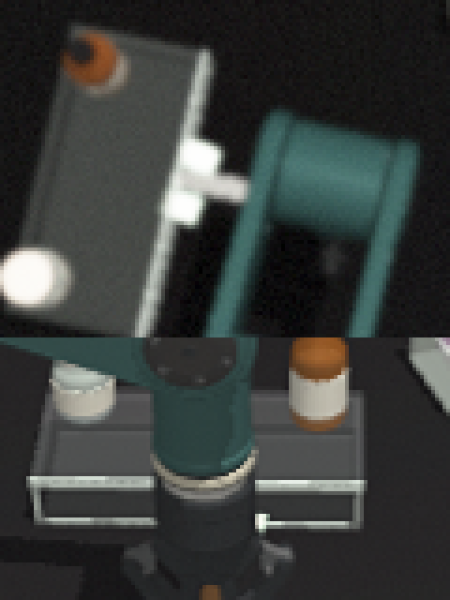

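The chamber straddles the step at about (190,183) with the foot still centred, and the force has eased to 1.6 N as it tips. Continuing with a slight descent.

Call:
arm_command([
  [[10,0,1.5,0.1,0,0,0],[10,0,1.5,0.1,0,0,0],[10,0,1.5,0.1,0,0,0],[10,0,1.5,0.1,0,0,0],[10,0,0,0,0,0,0]],
])

```text
time_s: 23.2
tool_pos: [0.5385, -0.0622, 0.0126]
eef_rot: [0.0, 0.996, -0.084, -0.0]
ft_force: [-0.3, 0.0, 0.1]
opening: 0.196
```

```bash
python3 f.py 6
```

```text
t 23.45 pos [ 0.5385 -0.0622  0.0127] F [-0.19 -0.52 -0.12] M [0.123 0.015 0.047] sd 0.05 q [ 0.     0.996 -0.084 -0.   ]
```

Call:
arm_command([
  [[10,0,0,0.3,0,0,0],[10,0,1.5,0.1,0,0,0],[10,0,1.5,0.1,0,0,0],[10,0,1.5,0.1,0,0,0],[10,0,1.5,0.1,0,0,0]],
])

```text
time_s: 24.0
tool_pos: [0.5376, -0.0679, 0.012]
eef_rot: [-0.0, 0.996, -0.084, 0.0]
ft_force: [-1.2, 0.5, 0.9]
opening: 0.199
```

```bash
python3 f.py 6
```

```text
t 24.25 pos [ 0.5376 -0.0681  0.012 ] F [-0.18  0.44  0.7 ] M [ 0.323 -0.046  0.023] sd 0.046 q [ 0.     0.996 -0.084  0.   ]
```

Call:
arm_command([
  [[10,0,1.5,0.1,0,0,0],[10,0,1.5,0.1,0,0,0],[10,0,1.5,0.1,0,0,0],[10,0,1.5,0.1,0,0,0],[10,0,0,0,0,0,0]],
])

```text
time_s: 24.8
tool_pos: [0.5363, -0.0742, 0.0112]
eef_rot: [0.0, 0.996, -0.084, -0.0]
ft_force: [-0.9, 0.1, -2.0]
opening: 0.192
```

```bash
python3 f.py 6
```

```text
t 25.05 pos [ 0.5364 -0.0739  0.0114] F [ 0.2   0.14 -1.05] M [-0.064  0.029  0.004] sd 0.019 q [-0.     0.996 -0.084 -0.   ]
```

The chamber has dropped off the step. Re-establishing light contact.

Call:
arm_command([
  [[10,0,0,0.4,0,0,0],[10,0,0,0.4,0,0,0],[10,0,0,0,0,0,0],[10,0,0,0,0,0,0],[10,0,0,0,0,0,0]],
])

```text
time_s: 25.6
tool_pos: [0.5366, -0.0738, 0.0108]
eef_rot: [-0.0, 0.996, -0.084, 0.0]
ft_force: [0.1, 0.3, -1.2]
opening: 0.196
```

```bash
python3 f.py 6
```

```text
t 25.85 pos [ 0.5366 -0.0738  0.0108] F [-0.27 -0.12 -1.46] M [-0.013  0.007 -0.001] sd 0.013 q [-0.     0.996 -0.084  0.   ]
```

Call:
arm_command([
  [[10,0,0,0.4,0,0,0],[10,0,0,0.2,0,0,0],[10,0,0,0,0,0,0],[10,0,0,0,0,0,0],[10,0,0,0,0,0,0]],
])

```text
time_s: 26.4
tool_pos: [0.5367, -0.0739, 0.0104]
eef_rot: [0.0, 0.996, -0.084, 0.0]
ft_force: [-0.6, -0.1, 0.3]
opening: 0.195
```

```bash
python3 f.py 6
```

```text
t 26.65 pos [ 0.5367 -0.0739  0.0103] F [-0.6  -0.81  0.58] M [0.082 0.057 0.057] sd 0.028 q [ 0.     0.996 -0.084  0.   ]
```

Call:
arm_command([
  [[10,0,1,0.2,0,0,0],[10,0,2,0,0,0,0],[10,0,3,0,0,0,0],[10,0,3,0,0,0,0],[10,0,3,0,0,0,0]],
])

```text
time_s: 27.2
tool_pos: [0.5347, -0.0859, 0.0101]
eef_rot: [-0.0, 0.996, -0.084, 0.0]
ft_force: [0.4, 1.2, -0.0]
opening: 0.199
```

Call:
arm_command([
  [[10,0,3,0,0,0,0],[10,0,4,0,0,0,0],[10,0,4,0,0,0,0],[10,0,4,0,0,0,0],[10,0,4,0,0,0,0]],
])

```text
time_s: 27.7
tool_pos: [0.5314, -0.1047, 0.01]
eef_rot: [-0.0, 0.996, -0.084, 0.0]
ft_force: [0.2, 0.7, 1.6]
opening: 0.198
```

Call:
arm_command([
  [[10,0,4,0,0,0,0],[10,0,4,0,0,0,0],[10,0,4,0,0,0,0],[10,0,3,0,0,0,0],[10,0,2,0,0,0,0]],
])

```text
time_s: 28.2
tool_pos: [0.5285, -0.1214, 0.01]
eef_rot: [-0.0, 0.996, -0.084, 0.0]
ft_force: [1.4, 1.4, 1.5]
opening: 0.197
```

Run:
```python
from f import *
s,c=ft(5,'top');o=cv2.resize(c['img'][150:240,220:340,::-1],None,fx=5,fy=5,interpolation=3)
c=capture('side');o2=cv2.resize(c['img'][120:190,260:380,::-1],None,fx=5,fy=5,interpolation=3)
o=np.vstack([o,o2]);cv2.imwrite('pics/c7.png',cv2.resize(o,(450,600)))
print([d['position'] for d in nets.landmark_of(c,'chamber')])
```

```text
t 28.4 pos [ 0.5285 -0.1217  0.0101] F [ 0.04 -0.39  1.67] M [ 0.328 -0.036  0.018] sd 0.122 q [ 0.001  0.996 -0.084  0.   ]
[]
```

View pics/c7.png

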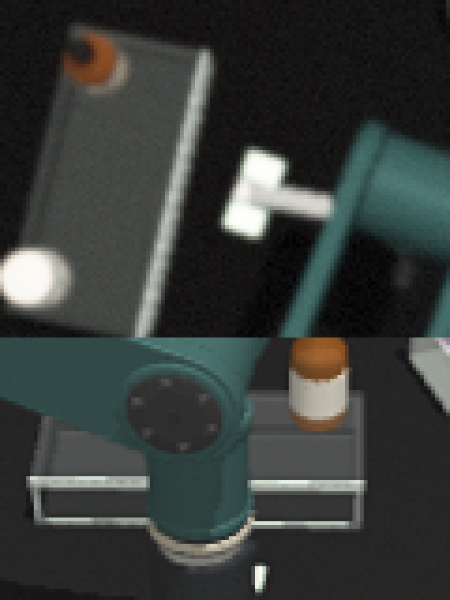

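The chamber lies clear of the shelf on the bench, at crop (253,193). Lifting off and retreating straight back to lay the spatula down.

Call:
arm_command([
  [[10,0,0,-2,0,0,0],[10,0,0,-8,0,0,0],[10,0,0,-10,0,0,0],[10,0,0,-10,0,0,0],[10,0,0,0,0,0,0]],
])

```text
time_s: 29.05
tool_pos: [0.5302, -0.1216, 0.0426]
eef_rot: [0.001, 0.996, -0.084, 0.002]
ft_force: [-0.8, -0.4, -1.9]
opening: 0.196
```

Call:
arm_command([
  [[10,0,10,0,0,0,0],[10,0,25,0,0,0,0],[10,0,30,0,0,0,0],[10,0,25,0,0,0,0],[10,0,10,0,0,0,0]],
])

```text
time_s: 29.55
tool_pos: [0.5109, -0.2222, 0.0395]
eef_rot: [0.0, 0.996, -0.085, -0.0]
ft_force: [0.1, 1.2, -0.1]
opening: 0.194
```

Call:
arm_command([
  [[10,0,0,0,0,0,0],[10,0,0,10,0,0,0],[10,0,0,10,0,0,0],[10,0,0,5,0,0,0],[10,0,0,3,0,0,0]],
])

```text
time_s: 30.05
tool_pos: [0.5112, -0.2185, 0.0104]
eef_rot: [-0.001, 0.997, -0.083, -0.001]
ft_force: [-0.3, 0.1, -1.4]
opening: 0.198
```

Run:
```python
from f import *
s,c=ft(4,'top')
k=cam(c);w=unproj(k,[(287.5,201.5)],.005)[0];print('chamber est',w)
for q in('chamber','probe_foot','probe'):
    print(q,[(np.round(d['position'],4).tolist(),round(d['conf'],2)) for d in nets.landmark_of(c,q)])
for sh in((.5625,.1695),(.561,.1656)): print(.174*(w[0]-sh[0])+.985*(w[1]-sh[1]))
```

```text
t 30.2 pos [ 0.5114 -0.2188  0.0109] F [ 0.55  0.12 -1.2 ] M [-0.009 -0.031  0.013] sd 0.014 q [-0.     0.997 -0.084 -0.   ]
chamber est [0.55504306 0.03112018 0.005     ]
chamber [([0.5567, 0.0366, 0.0], 0.68)]
probe_foot [([0.2923, -0.5416, 0.003], 0.73), ([0.7249, -0.5465, 0.0011], 0.65), ([0.5369, -0.0715, 0.007], 0.48)]
probe [([0.4297, -0.6025, -0.0018], 0.95), ([0.5709, -0.5623, 0.0014], 0.83)]
-0.1376016349663693
-0.13349913496636928
```

The chamber's shelf x is about -0.135, inside the limits. Setting the spatula down.

Call:
arm_command([
  [[10,0,0,2,0,0,0],[10,0,0,1.5,0,0,0],[10,0,0,0.8,0,0,0],[10,0,0,0,0,0,0],[10,0,0,0,0,0,0]],
])

```text
time_s: 30.9
tool_pos: [0.5118, -0.2197, 0.0076]
eef_rot: [-0.0, 0.996, -0.084, -0.0]
ft_force: [0.4, 0.0, -1.0]
opening: 0.2
```

```bash
python3 f.py 5
```

```text
t 31.1 pos [ 0.5119 -0.2198  0.0077] F [-0.24 -0.12 -1.21] M [-0.044 -0.02   0.003] sd 0.029 q [-0.     0.996 -0.084  0.   ]
```

Call:
arm_command([
  [[10,0,0,1,0,0,0],[10,0,0,0.7,0,0,0],[10,0,0,0,0,0,0],[10,0,0,0,0,0,0],[10,0,0,0,0,0,0]],
])

```text
time_s: 31.65
tool_pos: [0.5119, -0.2197, 0.006]
eef_rot: [-0.0, 0.996, -0.084, 0.0]
ft_force: [-0.2, -0.6, -1.0]
opening: 0.195
```

Call:
arm_command([
  [[30,0,0,0,0,0,0],[50,0,0,0,0,0,0],[70,0,0,0,0,0,0],[70,0,0,0,0,0,0],[70,0,0,0,0,0,0]],
])

```text
time_s: 32.15
tool_pos: [0.5119, -0.2198, 0.0061]
eef_rot: [0.0, 0.996, -0.084, 0.0]
ft_force: [0.4, 0.5, -0.5]
opening: 0.82
```

Call:
arm_command([
  [[70,0,0,-5,0,0,0],[70,0,0,-15,0,0,0],[70,0,0,-30,0,0,0],[70,0,0,-40,0,0,0],[70,0,0,-40,0,0,0]],
])

```text
time_s: 32.65
tool_pos: [0.5117, -0.2197, 0.1384]
eef_rot: [0.0, 0.996, -0.084, 0.0]
ft_force: [1.3, -0.2, 1.8]
opening: 0.82
```

Call:
arm_command([
  [[70,0,40,-10,0,0,0],[70,0,40,0,0,0,0],[70,0,40,0,0,0,0],[70,0,20,0,0,0,0],[70,0,0,0,0,0,0]],
])

```text
time_s: 33.15
tool_pos: [0.4878, -0.3604, 0.1468]
eef_rot: [0.0, 0.996, -0.086, 0.0]
ft_force: [-0.2, 0.6, -0.2]
opening: 0.82
```

Run:
```python
from f import *
print(observe()['time_s'])
o=[]
for n in('top','side'):
    c=capture(n)
    for q in('chamber','probe_foot','probe','beaker','rack','stain_tall','stain_short'):
        print(n,q,[(np.round(d['position'],3).tolist(),round(d['conf'],2)) for d in nets.landmark_of(c,q)])
    im=c['img'][:,:,::-1]; o.append(im[130:280,200:450] if n=='top' else im[110:310,250:450])
o=np.hstack([cv2.resize(o[0],(500,300),interpolation=3),cv2.resize(o[1],(300,300),interpolation=3)]);cv2.imwrite('pics/c8.png',o)
```

```text
33.15
top chamber [([0.558, 0.035, 0.002], 0.57)]
top probe_foot [([0.726, -0.544, 0.0], 0.88), ([0.535, -0.072, 0.003], 0.73), ([0.289, -0.543, 0.0], 0.54)]
top probe [([0.513, -0.22, 0.0], 0.87), ([0.428, -0.601, 0.002], 0.72), ([0.569, -0.563, 0.004], 0.72)]
top beaker [([0.324, 0.355, -0.0], 0.63)]
top rack [([0.766, -0.238, -0.001], 0.92)]
top stain_tall [([0.664, 0.175, 0.048], 0.78)]
top stain_short [([0.468, 0.222, 0.052], 0.7)]
side chamber [([0.555, 0.036, -0.0], 0.36)]
side probe_foot [([0.292, -0.541, -0.005], 0.66), ([0.72, -0.546, 0.001], 0.57)]
side probe [([0.509, -0.225, -0.003], 0.65), ([0.426, -0.598, 0.002], 0.57), ([0.57, -0.563, 0.001], 0.56)]
side beaker []
side rack [([0.763, -0.24, 0.0], 0.6)]
side stain_tall [([0.665, 0.178, 0.047], 0.85)]
side stain_short []
```

View pics/c8.png

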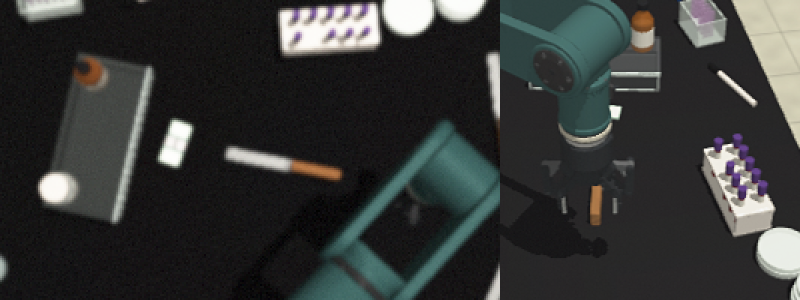

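The top view shows the chamber flat at (175,143), clear of the shelf. The spatula lies flat from (228,153) to (340,174), well off the glass, and the bottles, rack and beaker have not moved. Handing in.

```bash
python3 -c "
from rig import arm
print(arm.job_done())"
```

```text
the job is handed in; nothing more can be done
None
```

I drew the glass chamber out from under the shelf with the leftmost spatula. It now lies flat on the bench in front, and I handed the job in at about 33 s; no verdict was reported.

- **Drawing it out:** Estimated foot force was about 1–3 N at each check, under the 6 N limit. It was measured only between moves, so brief peaks were not seen. When the chamber dropped off the step the force fell to zero, so I lowered the foot again and drew it the rest of the way.
- **Chamber:** My image measurement and the network put its centre at shelf x of about -0.133 to -0.137 m, against a required -0.28 to -0.105 m.
- **Spatula:** It lies flat on the bench with its foot about 0.1 m from the chamber's centre, off the glass and clear of the shelf.
- **Other objects:** The networks' positions for the bottles, rack and beaker match the start to within about 5 mm. From the side, the arm hid the beaker and the short jar, so those two were checked from the top only.
- **Disagreements:** My shelf fit and the networks differed by about 4–5 mm, which is well inside the margins. The moment reading gave a smaller force than the direct force reading at first contact, so I went by the direct force.

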